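# Ready the force indicator for a peak reading

## Robot

A 6-joint arm with a two-finger parallel gripper is mounted at the origin on the work surface. World frame = base frame: x ahead of the robot, y to its left, z up, the work surface at z = 0. Lengths are in m, angles in rad, forces in N, time in s.
With the tool pointing down it reaches from about 0.425 to 0.95 m from the base axis. Payload 3.5 kg.
Tool frame: the origin (TCP) lies midway between the tips of the shut fingers; the grasp point (between the pads) lies 19 mm behind it; z points along the fingers, y is the line along which they close (so a half turn about z gives the same grasp; the last joint's range is limited). The gripper opens to 85 mm and grips with 20 to 120 N. Pads are 22 mm wide; open, the fingers measure 114 mm over their backs; the gripper's body (76 mm by 85 mm) begins 54 mm behind the grasp point. The pads swing forward as they close: fully open they stand 13 mm farther back than shut.
Start: joints at [-1.258, 0.286, 1.577, -0, 1.279, -0.15], TCP at [0.301, -0.604, 0.2] pointing down, gripper open.
Joint ranges: [-2.77, 2.77], [-0.9, 2.22], [0.21, 2.48], [-1.53, 4.67], [0.24, 2.81], [-2.84, 2.84]. Speed limits (rad/s): [2.79, 2.79, 3.14, 3.14, 3.14, 3.14].

## Interface

Orientations are given as a unit quaternion [x, y, z, w].
In Python, from plant import ctrl, cams, order gives the robot as it stands.
- The arm moves only by the tool move_arm, never from a script. Its argument "plan" is one flat list of numbers, 7 for each row, row after row: the shift along the world's x, y, z in mm, then the turn, a rotation vector about the world's x, y, z in degrees, then the finger opening in mm, from 0 to 85.4. A call has 1 to 12 rows; each row shifts and turns the commanded pose from where the row before left it; what a row does not reach is not made up. A row lasts 1/10 s, in which the tool goes at most 50 mm and 8.59 degrees, less where a joint would pass 70% of its speed; a pose out of reach is approached as far as the arm can. A call is refused whole if a number of a shift passes 50 or a number of a turn 8.59, either way. A call with a gripper value outside its range is refused whole. The fingers move at their own pace and stop on an object; "newtons" is the grip in N (left out, the last holds). Time passes only in rows, so rows that do not move let the fingers close. It gives the time, the measured TCP pose, the force, the opening and the grip force at its end, in the units of the state.
- ctrl.get_state(): the state, without advancing time (a new reading comes with each control period).
- cams.read_camera(name): name is "scene" or "side" or "wrist"; returns a dict with "color" (420x560x3 uint8, red, green, blue), "fov_y" (degrees; the focal length in pixels is half the picture's height over the tangent of half this angle, whatever the lens; pixels are square), "cx", "cy" (the principal point, pixels), "k1" (the pictures are not rectified: a ray, as slopes to the right and down, at radius r is drawn at 1 + k1 r^2 times it, then the intrinsics apply), "origin" and "orientation" of the camera in the world; the wrist camera has in their place "T_tool_cam" (4x4, takes a point from camera to tool coordinates, whose origin is the TCP and whose axes are the flange's). Camera axes: x right, y up, looking along -z (the intrinsics and any distortion apply to the point x, -y, -z); pixel columns grow to the right and rows downward; lengths in m; the calibration is good to about 2 mm. A picture is of the moment at which its call begins: read the wrist's pose just before it. There is no depth.
- order.sign_off(): hands the job in; it is judged then, once.
The state is a dict: "time": time; "qpos": joint angles; "dq": joint speeds; "joint_efforts": joint torques, N m; "eef_pos": TCP position; "tcp_rot": TCP orientation; "contact_force": force on the tool from outside, world axes, zero at the start; "wrist_torque": the same for the moment, N m; "opening": opening from 0.0 (shut) to 1.0 (fully open); "finger_force": force on a finger pad.
Only numpy, scipy, OpenCV 4.12 (cv2) and the standard library are available. Lean on these libraries where they do the work, as an engineer would, in place of code of your own. Each camera call takes 0.05 s, during which the arm holds its last target. There are 200 camera calls.

## Task

Get the portable force indicator ready for a peak-load reading: switch it on by pressing the raised half of its rocker switch right down, then press the wide rectangular key fully down, keep it down for about a second to zero the reading and let it come up, and then press the large round key fully in, where it stays, to set peak hold. Work in that order, so press no key before the indicator is on and leave the rectangular key alone once peak hold is set; never press the small round key. Pick nothing up: the case, the parts lying on it and the things round it stay where they stand.

Things in the scene. Friction and masses are not known exactly. Their poses are not given: they have to be found in the camera images.
- case: Open red rugged instrument case without lid, loose on rubber feet, 4 kg, 262 (x) x 336 (y) x 116 high at its rim. Origin: centre of its underside; x away from the operator, y left, z up. Level black panel at z = 100. Near row at x = -62, all grey plastic: rocker y = -108, wide key y = -32, small round key y = 42, large round key y = 110. Farther back (x > 10) a display and caps, at most 18 high.
- rocker_on (a point): Point to press, on the rocker's far half, 16 from its pivot line; moves with it. Rocker 44 long (case x) x 28 wide, two flat halves meeting in a shallow V at the pivot line (along case y at x = -62, z = 108). Off: near half level at z = 108, far half slopes up to 114.5 at its end. On: far half level, near half raised as much. Bezel round it 54 x 36, top at z = 105.
- rocker (a joint): Rocker switch: 0 = off (far half raised), 0.30 rad = fully on (far half pressed level). It stays where it is left; about 3 N on the far half moves it.
- zero_key_top (a point): Centre of the top of the wide rectangular (zero) key, 46 wide (y) x 22 (x); top at case z = 112 when up; its flat frame (54 x 30) stands 3 above the panel.
- zero_key (a joint): Travel of the wide rectangular key: 0 = up, 0.006 m = fully down. Springs back up; it takes about 2 N to start it and 4.5 N to hold it fully down.
- hold_key_top (a point): Centre of the top of the large round (peak hold) key, 30 in diameter; top at case z = 113 when out; its flat ring, 40 in diameter, stands 3 above the panel.
- hold_key (a joint): Travel of the large round key: 0 = out, 0.007 m = fully in. A latching key: it stays in when let go, and cannot be brought out again from above; about 2.5 N moves it.
- small_key_top (a point): Centre of the top of the small round key, 18 in diameter, top at case z = 112. Not to be pressed.
- small_key (a joint): Travel of the small round key: 0 = up, 0.006 m = fully down; springs back.
- load_button: Small steel mushroom-shaped load button, 34 in diameter, 29 high, 0.1 kg, standing loose on the panel behind the rocker. Origin: centre of its underside. Leave alone.
- spacer: Brass spacer ring, 34 in diameter, 10 high, lying loose on the panel left of the display. Origin: centre of its underside. Leave alone.
- tin_a: Aluminium sample tin with lid, 76 in diameter, 45 high, standing beside the case. Origin: centre of its underside. Leave alone.
- tin_b: A second tin of the same kind beside the case. Leave alone. The two tins and the load cell stand in three places beside the case, changing about.
- load_cell: Round steel load cell, 76 in diameter, 60 high with its top stud, a brass socket standing out 12 at one side, beside the case. Origin: centre of its underside. Leave alone.
- spanner: Spanner 170 long lying on the table on the near side of the case. Leave alone.

How it is judged:
On the way, in this order (a step that is already met when the one before it is completed fails the run):
1. the rocker's far half is pressed down: indicator on (value of joint rocker above 0.24 rad), for 0.1 s.
2. the wide rectangular key is fully down and kept down about a second (0.7 s at least) (value of joint zero_key above 0.0045 m), for 0.7 s.
3. the rectangular key is up again and the large round key is pressed in (value of joint zero_key below 0.0015 m and value of joint hold_key above 0.0055 m), for 0.1 s.
At the end, for the whole second after the job is handed in: Rocker on (over 0.24 of 0.30 rad), large round key in (over 5.5 of 7 mm), rectangular and small keys up (within 1.5 mm), case within 25 mm of where it stood and at rest (all of step 3 and value of joint rocker above 0.24 rad and value of joint small_key below 0.0015 m and distance of case from where it was at the start of the episode below 0.025 m and linear speed of case below 0.01 m/s); the robot touches nothing.
It fails at once if a key pressed while the indicator is still off (value of joint rocker below 0.2 rad and value of joint any of zero_key, hold_key above 0.002 m).
It fails at once if the small round key pressed (value of joint small_key above 0.002 m).
It fails at once if the rectangular key pressed with peak hold set (value of joint hold_key above 0.004 m and value of joint zero_key above 0.0025 m).
It fails at once if the case lifted, tipped or shoved (height (world z) of case above 0.01 m or angle between case's own z axis and vertical above 0.08 rad or distance of case from where it was at the start of the episode above 0.025 m).
It fails at once if a bystander lifted or moved more than 15 mm (distance of any of load_button, spacer, tin_a, tin_b, load_cell, spanner from where it was at the start of the episode above 0.015 m).
It also fails if it takes over 38 s, if anything falls off the work surface, if the arm or the gripper's body presses on something with over 40 N, if the wrist force passes 120 N, or if a joint passes its speed limit or range.

## Working session

There is one attempt and no reset: what is moved stays moved. The work goes in short steps, Python scripts to look and compute and a tool call to move; the robot and the scene stay as the last step left them, time stands still between calls to the robot, and variables do not carry over. Pictures are saved under pics/ and viewed, at most 11 in all, crops included, and the job is handed in when it is done.

Besides the shell and the picture viewer there is one more tool, called after "Call:" as name(argument=value, ...) on one line, values as JSON. move_arm: Moves the arm, as the interface text tells. Its arguments: {"type":"object","properties":{"plan":{"type":"array","items":{"type":"number"}},"newtons":{"type":"number"}},"required":["plan"]}

```bash
mkdir -p pics
cat > h.py <<'E'
import numpy as np, cv2
from scipy.spatial.transform import Rotation as R
from plant import ctrl, cams, order
def shot(name,fn=None):
    s=ctrl.get_state(); c=cams.read_camera(name)
    if name=='wrist':
        T=np.eye(4);T[:3,:3]=R.from_quat(s['tcp_rot']).as_matrix();T[:3,3]=s['eef_pos']
        M=T@np.array(c['T_tool_cam']); c['o']=M[:3,3]; c['R']=M[:3,:3]
    else:
        c['o']=np.array(c['origin']); c['R']=R.from_quat(c['orientation']).as_matrix()
    if fn: cv2.imwrite('pics/'+fn,c['color'][:,:,::-1])
    return c
def ray(c,u,v):
    f=210/np.tan(np.radians(c['fov_y'])/2)
    d=np.array([(u-c['cx'])/f,(v-c['cy'])/f]); p=d.copy()
    for _ in range(20): p=d/(1+c['k1']*(p@p))
    return c['R']@np.array([p[0],-p[1],-1])
def onz(c,u,v,z):
    r=ray(c,u,v); return c['o']+r*(z-c['o'][2])/r[2]
def proj(c,P):
    f=210/np.tan(np.radians(c['fov_y'])/2)
    q=c['R'].T@(np.array(P)-c['o']); p=np.array([q[0],-q[1]])/-q[2]
    p=p*(1+c['k1']*(p@p)); return p*f+[c['cx'],c['cy']]
E
python3 - <<'E'
from h import *
import pickle
a=shot('scene'); b=shot('side'); w=shot('wrist')
pickle.dump((a,b,w),open('v0.pkl','wb'))
for n,c in zip('abw',(a,b,w)): cv2.imwrite(f'pics/{n}0.png',c['color'][:,:,::-1]); print(n,c['o'],c['R'][:,2],c['fov_y'],c['k1'])
print(ctrl.get_state())
E
```

```text
a [1.25042241 0.00792145 0.85160002] [ 0.66556581 -0.03167366  0.74566677] 45.75205918950801 0.05552977610907946
b [0.54438097 0.77260853 0.83098876] [-0.04709476  0.69365458  0.71876659] 49.61076245049833 -0.09027002338216536
w [ 0.37299706 -0.56744097  0.37370669] [0.28004099 0.13944553 0.94980629] 60.51118272396096 0.03183159758623413
{'time': 0.15, 'qpos': array([-1.25802469e+00,  2.87010382e-01,  1.57788891e+00, -1.65488557e-05,
        1.27858544e+00, -1.49963469e-01]), 'dq': array([-0.00112731, -0.00190734, -0.00455406,  0.00105913, -0.00042794,
       -0.00092026]), 'joint_efforts': array([ 1.52988478e-04, -4.06605506e+01, -2.93139660e+01, -1.53596206e-04,
        3.99335651e-03, -1.11084987e-05]), 'eef_pos': array([ 0.30117986, -0.60342608,  0.19870674]), 'tcp_rot': array([ 9.73352729e-01,  2.29311075e-01, -8.48216434e-05, -9.42262719e-04]), 'contact_force': array([ 0.00239242, -0.11024416,  0.3980799 ]), 'wrist_torque': array([ 0.01392006, -0.00578602, -0.03470118]), 'finger_force': 0.0, 'opening': 1.0012690840561913}
```

View pics/a0.png

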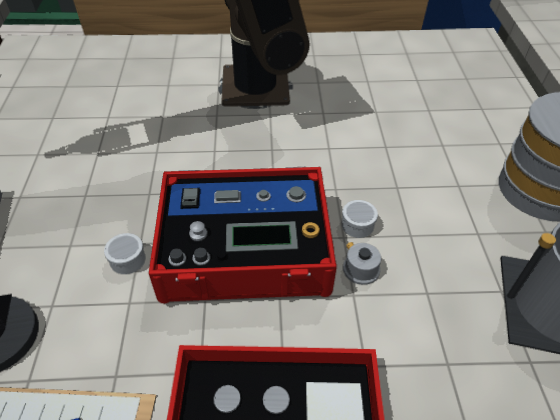

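View pics/b0.png

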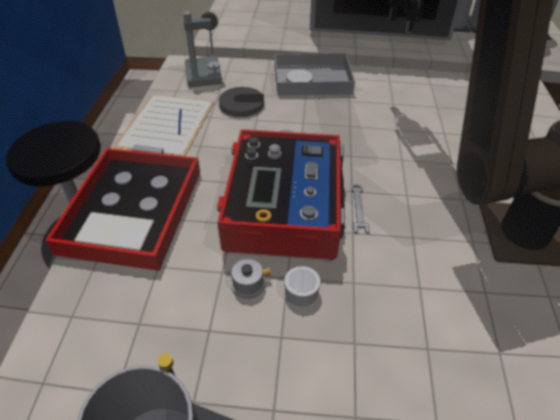

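The scene view shows the case with its near row at rocker (190,196), wide key (228,196), small key (263,195) and hold key (297,194). The side view has the same parts at (312,150), (312,170), (310,192) and (309,212).

Run:
```python
from h import *
import pickle
a,b,w=pickle.load(open('v0.pkl','rb'))
A=[(190,196),(228,196),(263,195),(297,194)];B=[(312,150),(312,170),(310,192),(309,212)]
for p,q in zip(A,B):
    print(onz(a,*p,.112),onz(b,*q,.112))
P=[np.mean([onz(a,*p,.112),onz(b,*q,.112)],0) for p,q in zip(A,B)]
d=P[3]-P[0]; print(np.linalg.norm(d[:2]),np.degrees(np.arctan2(-d[0],d[1])))
for c,n in((a,'a'),(b,'b')):
    hs=cv2.cvtColor(c['color'],cv2.COLOR_RGB2HSV)
    m=cv2.inRange(hs,(105,120,60),(122,255,255)); k,l,s,ce=cv2.connectedComponentsWithStats(m)
    print(n,[(s[i],ce[i]) for i in range(1,k) if s[i][4]>800])
    L=cv2.resize(c['color'][120:310,90:400] if n=='a' else c['color'][110:300,180:380],None,fx=2,fy=2,interpolation=3)
    cv2.imwrite(f'pics/{n}c.png',L[:,:,::-1])
```

```text
[ 0.54686757 -0.13383298  0.112     ] [ 0.54255793 -0.12820932  0.112     ]
[ 0.5496099  -0.05666593  0.112     ] [ 0.5392386  -0.05195318  0.112     ]
[0.54935525 0.01472983 0.112     ] [0.54045484 0.02445479 0.112     ]
[0.54904808 0.08445949 0.112     ] [0.53966206 0.08750077 0.112     ]
0.21700158055616253 0.09443872114618204
a [(array([ 168,  180,  150,   36, 3502], dtype=int32), array([244.49114792, 197.53540834]))]
b [(array([    0,     0,   124,   242, 13622], dtype=int32), array([48.56423433, 77.19872265])), (array([ 287,  141,   43,   85, 2380], dtype=int32), array([309.81596639, 185.6407563 ]))]
```

Call:
move_arm(plan=[17,44,8,0,0,-2.2,0,17,44,8,0,0,-2.2,0,17,44,8,0,0,-2.2,0,17,44,8,0,0,-2.2,0,17,44,8,0,0,-2.2,0,17,44,8,0,0,-2.2,0,17,44,8,0,0,-2.2,0,17,44,8,0,0,-2.2,0,17,44,8,0,0,-2.2,0,17,44,8,0,0,-2.2,0,17,44,8,0,0,-2.2,0,17,44,8,0,0,-2.2,0], newtons=40)

```text
time: 1.35
eef_pos: [0.5055, -0.074, 0.296]
tcp_rot: [1.0, 0.0, 0.0, 0.0]
contact_force: [0.7, 0.2, 0.4]
opening: -0.001
finger_force: 0.0
```

Call:
move_arm(plan=[10,27,0,0,0,0,0,10,27,0,0,0,0,0,0,0,0,0,0,0,0,0,0,0,0,0,0,0,0,0,0,0,0,0,0])

```text
time: 1.85
eef_pos: [0.525, -0.0227, 0.2955]
tcp_rot: [1.0, 0.001, -0.0, 0.0]
contact_force: [0.8, -0.9, -1.2]
opening: 0.003
finger_force: 0.0
```

Run:
```python
from h import *
import pickle
w=shot('wrist','w1.png'); pickle.dump(w,open('w1.pkl','wb'))
s=ctrl.get_state();print(s['time'],s['eef_pos'],R.from_quat(s['tcp_rot']).as_matrix().round(3),s['qpos'],s['opening'],s['contact_force'])
```

```text
1.9 [ 0.52506483 -0.02293551  0.2956147 ] [[ 1.     0.001 -0.   ]
 [ 0.001 -1.    -0.   ]
 [-0.     0.    -1.   ]] [-2.36663076e-01 -1.07138179e-01  1.82513458e+00 -3.22144749e-04
  1.42398589e+00  1.33355460e+00] 0.0024205758220976377 [-0.18134323 -0.35920026 -0.6333498 ]
```

View pics/w1.png

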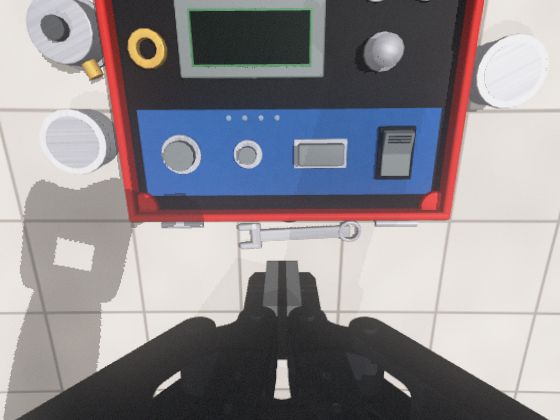

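The wrist view shows the whole row: hold (179,155), small (248,155), zero (321,154) and rocker bezel (396,154). The load button sits behind the rocker.

Run:
```python
from h import *
import pickle
w=pickle.load(open('w1.pkl','rb'))
img=w['color']; hs=cv2.cvtColor(img,cv2.COLOR_RGB2HSV)
blue=cv2.inRange(hs,(100,110,50),(125,255,255)); 
n=cv2.bitwise_not(blue)[112:193,142:438]
k,l,s,ce=cv2.connectedComponentsWithStats(n)
pts=[]
for i in range(1,k):
    if s[i][4]>300 and s[i][2]<70:
        x,y,ww,h=s[i][:4]; u,v=x+(ww-1)/2+142,y+(h-1)/2+112; p=onz(w,u,v,.104)
        c1=onz(w,x+141.5,y+111.5,.104);c2=onz(w,x+ww+141.5,y+h+111.5,.104)
        print(u,v,p.round(4),((c1-c2)*1000).round(1)); pts.append(p)
pts=np.array(pts);pts=pts[np.argsort(pts[:,1])]
ys=np.array([-.108,-.032,.042,.110])
if len(pts)==4:
    f=np.polyfit(ys,pts[:,1],1);g=np.polyfit(ys,pts[:,0],1);print(f,g,np.polyval(f,ys)-pts[:,1])
    print('pred',[(np.polyval(g,y).round(4),np.polyval(f,y).round(4)) for y in ys])
# red rim edges check
red=cv2.inRange(hs,(0,150,60),(6,255,255))|cv2.inRange(hs,(174,150,60),(180,255,255))
ysx=np.where(red[150])[0];print(ysx[0],ysx[-1],onz(w,ysx[0],150,.116),onz(w,ysx[-1],150,.116))
```

```text
395.0 152.5 [ 0.5435 -0.1382  0.104 ] [55.1 47.2  0. ]
181.0 153.5 [0.5419 0.0797 0.104 ] [40.6 38.   0. ]
320.5 153.0 [ 0.5429 -0.0625  0.104 ] [31.6 56.3  0. ]
248.0 154.0 [0.5417 0.0115 0.104 ] [29.6 28.8  0. ]
[ 0.99932176 -0.03034592] [-0.00790559  0.54253282] [-1.13570362e-04  1.35886669e-04  8.03298790e-05 -1.02646187e-04]
pred [(np.float64(0.5434), np.float64(-0.1383)), (np.float64(0.5428), np.float64(-0.0623)), (np.float64(0.5422), np.float64(0.0116)), (np.float64(0.5417), np.float64(0.0796))]
119 459 [0.5471043  0.13629749 0.116     ] [ 0.54783543 -0.19627213  0.116     ]
```

Call:
move_arm(plan=[9,-29,-25,0,0,0,0,9,-29,-25,0,0,0,0,9,-29,-25,0,0,0,0,8,-28,-25,0,0,0,0,0,0,-20,0,0,0,0,0,0,-20,0,0,0,0,0,0,0,0,0,0,0,0,0,0,0,0,0,0])

```text
time: 2.7
eef_pos: [0.56, -0.1378, 0.156]
tcp_rot: [1.0, 0.0, -0.0, -0.0]
contact_force: [-0.8, -0.6, 0.2]
opening: 0.006
finger_force: 0.0
```

Run:
```python
from h import *
w=shot('wrist','w2.png'); s=ctrl.get_state();print(s['eef_pos'],s['contact_force'])
for P in [(.5594,-.1383,.113),(.5434,-.1383,.108)]: print(proj(w,P))
```

```text
[ 0.5607452  -0.13775099  0.15702998] [ 0.67231272 -0.4868947  -0.20271983]
[282.5162522  220.63197865]
[282.43032616 240.36971522]
```

View pics/w2.png

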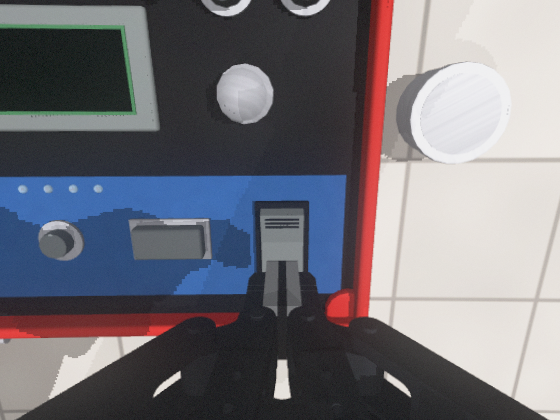

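The rocker's far half is centred at (283,222) and predicted at (282,221), so it's aligned. I'll press now.

Call:
move_arm(plan=[0,0,-18,0,0,0,0,0,0,-16,0,0,0,0,0,0,-3,0,0,0,0,0,0,-3,0,0,0,0,0,0,-2,0,0,0,0,0,0,-2,0,0,0,0,0,0,-2,0,0,0,0,0,0,-1,0,0,0,0,0,0,0,0,0,0,0])

```text
time: 3.65
eef_pos: [0.5604, -0.137, 0.1088]
tcp_rot: [1.0, 0.001, -0.0, -0.0]
contact_force: [0.1, -0.3, 0.2]
opening: -0.001
finger_force: 0.0
```

Call:
move_arm(plan=[0,0,-1,0,0,0,0,0,0,-1,0,0,0,0,0,0,0,0,0,0,0])

```text
time: 3.95
eef_pos: [0.5603, -0.1369, 0.1067]
tcp_rot: [1.0, 0.001, -0.0, -0.0]
contact_force: [-0.2, 0.3, 0.1]
opening: 0.004
finger_force: 0.0
```

Run:
```python
from h import *
w=shot('wrist'); b=shot('side'); s=ctrl.get_state();print(s['eef_pos'],s['contact_force'])
W=cv2.resize(w['color'][150:350,150:400],None,fx=2,fy=2); B=cv2.resize(b['color'][120:220,270:370],(400,400),interpolation=3)
cv2.imwrite('pics/m3.png',np.hstack([W[:, :400],B])[:,:,::-1])
```

```text
[ 0.56036992 -0.13698739  0.1068347 ] [-0.07813602  0.7173393   1.02716173]
```

View pics/m3.png

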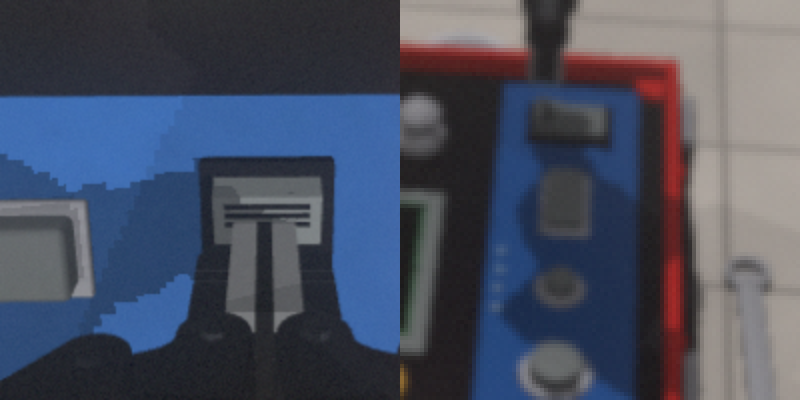

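The tip is on the far half, at the marks, with little force so far. I'll press deeper until there's a firm reaction.

Call:
move_arm(plan=[0,0,-1,0,0,0,0,0,0,-1,0,0,0,0,0,0,0,0,0,0,0])

```text
time: 4.35
eef_pos: [0.5603, -0.1369, 0.1046]
tcp_rot: [1.0, 0.001, -0.0, -0.0]
contact_force: [0.3, -0.4, 0.7]
opening: 0.0
finger_force: 0.0
```

Call:
move_arm(plan=[0,0,-1,0,0,0,0,0,0,0,0,0,0,0])

```text
time: 4.55
eef_pos: [0.5603, -0.1369, 0.1037]
tcp_rot: [1.0, 0.001, -0.0, -0.0]
contact_force: [0.4, 0.4, 0.1]
opening: 0.001
finger_force: 0.0
```

Call:
move_arm(plan=[0,0,-1,0,0,0,0,0,0,0,0,0,0,0])

```text
time: 4.75
eef_pos: [0.5603, -0.1369, 0.1027]
tcp_rot: [1.0, 0.001, -0.0, -0.0]
contact_force: [0.3, 0.0, -0.3]
opening: -0.003
finger_force: 0.0
```

Run:
```python
from h import *
w=shot('wrist'); b=shot('scene'); s=ctrl.get_state();print(s['eef_pos'],s['contact_force'])
W=cv2.resize(w['color'][190:290,230:330],(400,400),interpolation=3); B=cv2.resize(b['color'][160:230,165:235],(400,400),interpolation=3)
cv2.imwrite('pics/m4.png',np.hstack([W,B])[:,:,::-1])
```

```text
[ 0.56034583 -0.13696819  0.10278368] [-0.36762544 -0.21225359 -1.21979981]
```

View pics/m4.png

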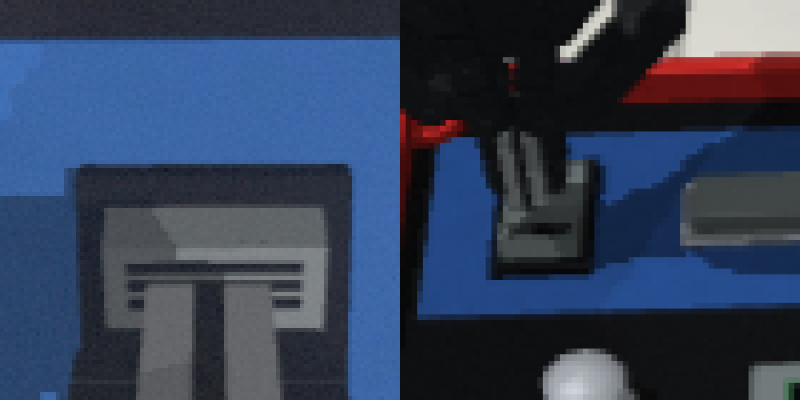

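Run:
```python
from h import *
w=shot('wrist'); a=shot('scene'); s=ctrl.get_state(); t=s['eef_pos']
print(t,np.array(w['T_tool_cam']).round(4).tolist(),w['o'])
for c in(w,a):
  print('tcp',proj(c,t),proj(c,t+[.011,0,0]))
  for z in(.108,.1145): print(z,[proj(c,(.5434+dx,-.1383+dy,z)).round(1) for dx in(0,.0218) for dy in(-.014,.014)])
  print('bezel',[proj(c,(.5434+dx,-.1383+dy,.105)).round(1) for dx in(-.027,.027) for dy in(-.018,.018)])
```

```text
[ 0.56040418 -0.1369796   0.10285496] [[0.0014, 0.9499, 0.3126, 0.0802], [1.0, -0.001, -0.0013, -0.0003], [-0.001, 0.3126, -0.9499, -0.1751], [0.0, 0.0, 0.0, 1.0]] [ 0.64052859 -0.13654346  0.27789268]
tcp [281.75922182 247.59858942] [281.83037142 228.29982618]
0.108 [array([310.5, 281. ]), array([257.8, 280.9]), array([311.6, 243.3]), array([257.1, 243.2])]
0.1145 [array([311.4, 287.4]), array([257. , 287.3]), array([312.7, 248.7]), array([256.3, 248.5])]
bezel [array([315.9, 321. ]), array([251.8, 320.9]), array([319.2, 231.7]), array([249.6, 231.6])]
tcp [188.50678645 203.97486285] [188.09544375 207.99793588]
0.108 [array([181.3, 196.3]), array([195.1, 196. ]), array([180.3, 204.2]), array([194.3, 203.8])]
0.1145 [array([180.8, 194.2]), array([194.7, 193.8]), array([179.9, 202. ]), array([194. , 201.7])]
bezel [array([180.6, 188. ]), array([198. , 187.5]), array([178.3, 207.2]), array([196.3, 206.7])]
```

Run:
```python
from h import *
w=shot('wrist'); a=shot('scene'); b=shot('side')
def tri(L):
    A=np.zeros((3,3));v=np.zeros(3)
    for c,p in L:
        d=ray(c,*p);d/=np.linalg.norm(d);M=np.eye(3)-np.outer(d,d);A+=M;v+=M@c['o']
    return np.linalg.solve(A,v)
P=tri([(w,(282,261)),(a,(187,196))]);print(P,proj(w,P),proj(a,P),proj(b,P),ctrl.get_state()['eef_pos'])
B=cv2.resize(b['color'][120:180,280:340],(400,400),interpolation=3);A=cv2.resize(a['color'][170:220,165:215],(400,400),interpolation=3)
cv2.imwrite('pics/m5.png',np.hstack([A,B])[:,:,::-1])
```

```text
[ 0.56753796 -0.13631581  0.13345674] [280.36136658 261.80457655] [186.6267101  196.18123422] [302.64370766 140.57405635] [ 0.56039291 -0.1369862   0.1028463 ]
```

View pics/m5.png

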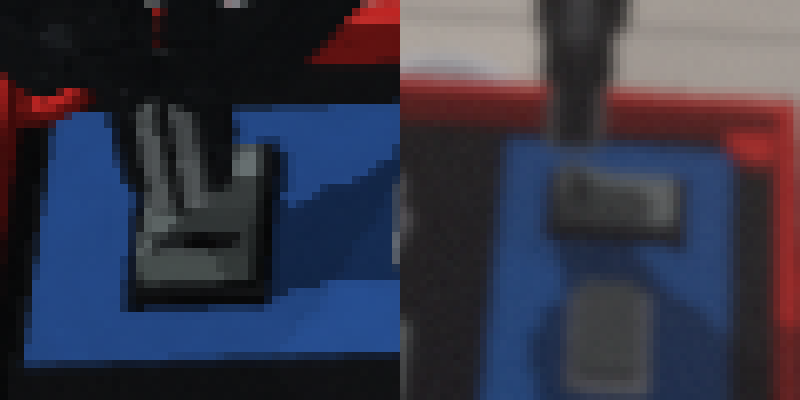

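Triangulation puts the visible fingertips at z ≈ 0.133, about 30 mm above the reported TCP. That explains the missing force: the tips are still above the rocker. I'll keep lowering and watch the force.

Call:
move_arm(plan=[0,0,-4,0,0,0,0,0,0,-4,0,0,0,0,0,0,-2,0,0,0,0,0,0,0,0,0,0,0])

```text
time: 5.5
eef_pos: [0.5599, -0.1368, 0.092]
tcp_rot: [1.0, 0.001, -0.001, -0.0]
contact_force: [-0.4, 1.4, -0.4]
opening: 0.002
finger_force: 0.0
```

Call:
move_arm(plan=[0,0,-2,0,0,0,0,0,0,-1,0,0,0,0,0,0,0,0,0,0,0])

```text
time: 5.8
eef_pos: [0.5603, -0.1369, 0.0897]
tcp_rot: [1.0, 0.001, -0.0, -0.0]
contact_force: [0.9, -0.5, -0.6]
opening: 0.001
finger_force: 0.0
```

Call:
move_arm(plan=[0,0,-2,0,0,0,0,0,0,0,0,0,0,0])

```text
time: 6.0
eef_pos: [0.5602, -0.1369, 0.0876]
tcp_rot: [1.0, 0.001, -0.0, -0.0]
contact_force: [-0.5, -0.5, 0.5]
opening: 0.003
finger_force: 0.0
```

Call:
move_arm(plan=[0,0,-2,0,0,0,0,0,0,0,0,0,0,0])

```text
time: 6.2
eef_pos: [0.5602, -0.1369, 0.0855]
tcp_rot: [1.0, 0.001, -0.0, -0.0]
contact_force: [-0.4, 0.1, -0.6]
opening: 0.0
finger_force: 0.0
```

Call:
move_arm(plan=[0,0,-2,0,0,0,0,0,0,0,0,0,0,0])

```text
time: 6.4
eef_pos: [0.5602, -0.1369, 0.0835]
tcp_rot: [1.0, 0.001, -0.0, -0.0]
contact_force: [0.4, -0.7, 0.1]
opening: -0.001
finger_force: 0.0
```

Call:
move_arm(plan=[0,0,-2,0,0,0,0,0,0,0,0,0,0,0])

```text
time: 6.6
eef_pos: [0.5607, -0.1371, 0.082]
tcp_rot: [1.0, 0.001, 0.0, 0.0]
contact_force: [0.8, -0.3, 1.0]
opening: -0.001
finger_force: 0.1
```

Call:
move_arm(plan=[0,0,-1,0,0,0,0,0,0,0,0,0,0,0])

```text
time: 6.8
eef_pos: [0.5608, -0.1371, 0.0812]
tcp_rot: [1.0, 0.001, 0.001, 0.0]
contact_force: [0.5, 0.4, 2.5]
opening: 0.003
finger_force: 0.7
```

Run:
```python
from h import *
w=shot('wrist'); a=shot('scene'); b=shot('side'); s=ctrl.get_state();print(s['eef_pos'],s['contact_force'],s['opening'])
A=cv2.resize(a['color'][170:220,165:215],(400,400),interpolation=3);W=cv2.resize(w['color'][180:330,205:355],(400,400),interpolation=3)
cv2.imwrite('pics/m6.png',np.hstack([A,W])[:,:,::-1])
```

```text
[ 0.56078431 -0.13706498  0.0811624 ] [1.3294589  0.30169697 1.36533622] -0.000633379586620464
```

View pics/m6.png

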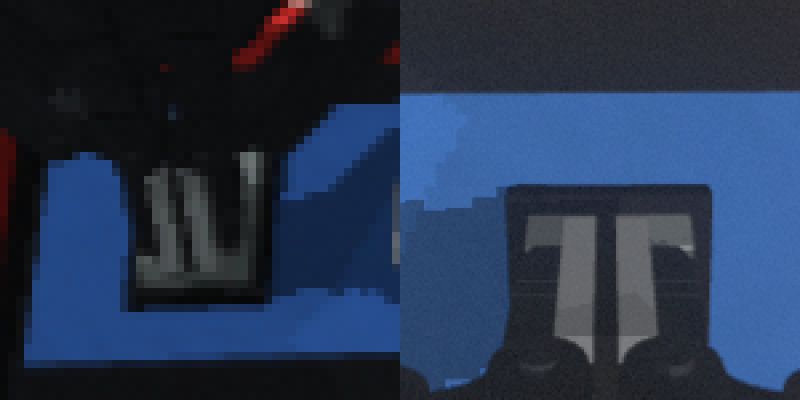

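Contact began at TCP z ≈ 0.083, so the tip offset is about 31 mm. I'll press through the rest of the stroke.

Call:
move_arm(plan=[0,0,-1,0,0,0,0,0,0,-1,0,0,0,0,0,0,0,0,0,0,0])

```text
time: 7.25
eef_pos: [0.5607, -0.1371, 0.0789]
tcp_rot: [1.0, 0.001, 0.0, 0.0]
contact_force: [1.1, 0.3, 2.7]
opening: -0.001
finger_force: 1.0
```

Call:
move_arm(plan=[0,0,-1,0,0,0,0,0,0,-1,0,0,0,0,0,0,0,0,0,0,0])

```text
time: 7.55
eef_pos: [0.5603, -0.137, 0.0766]
tcp_rot: [1.0, 0.001, -0.0, 0.0]
contact_force: [0.7, -0.4, 1.1]
opening: -0.003
finger_force: 0.9
```

Call:
move_arm(plan=[0,0,-1,0,0,0,0,0,0,-1,0,0,0,0,0,0,0,0,0,0,0])

```text
time: 7.85
eef_pos: [0.5603, -0.1371, 0.0764]
tcp_rot: [1.0, 0.001, -0.001, -0.0]
contact_force: [-2.0, 0.2, 8.8]
opening: -0.0
finger_force: 4.6
```

Call:
move_arm(plan=[0,0,-1,0,0,0,0,0,0,0,0,0,0,0,0,0,11,0,0,0,0,0,0,30,0,0,0,0,-6,25,0,0,0,0,0,-6,25,0,0,0,0,0,-6,25,0,0,0,0,0,0,0,0,0,0,0,0,0,0,0,0,0,0,0])

```text
time: 8.75
eef_pos: [0.5417, -0.0618, 0.1143]
tcp_rot: [1.0, 0.002, -0.001, 0.0]
contact_force: [0.1, -0.7, -0.3]
opening: -0.002
finger_force: 0.0
```

Run:
```python
from h import *
w=shot('wrist'); s=ctrl.get_state();print(s['eef_pos'],s['contact_force'],s['time'])
cv2.imwrite('pics/m7.png',w['color'][100:400,130:430][:,:,::-1])
cv2.imwrite('pics/m7.png',cv2.resize(w['color'][120:320,160:460],None,fx=2,fy=2)[:,:,::-1])
print([proj(w,p).round(1) for p in[(.5428,-.0623,.112),(.5434-.022,-.1383,.1145),(.5434-.022,-.1383,.108),(.5434+.022,-.1383,.1145),(.5434+.022,-.1383,.108)]])
```

```text
[ 0.54206947 -0.06231515  0.11448172] [-0.92087325  1.1005857  -0.80965645] 8.8
[array([282.8, 244. ]), array([421.8, 282.6]), array([417.4, 276.6]), array([432.6, 206. ]), array([427.6, 202.1])]
```

View pics/m7.png

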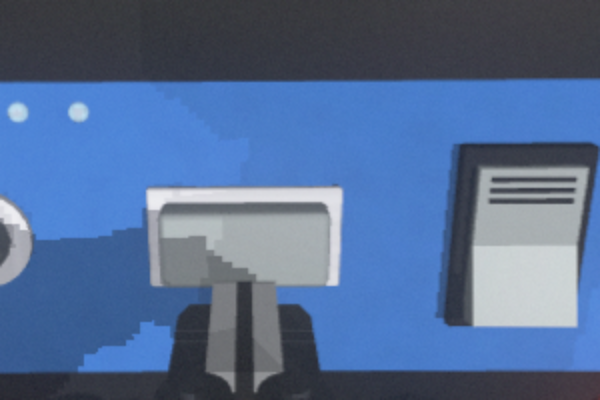

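The rocker is on: the far half is level and the near half raised. The wide key sits at (282,243), predicted (283,244), so it's aligned. Next is the press.

Call:
move_arm(plan=[0,0,-14,0,0,0,0,0,0,-12,0,0,0,0,0,0,-4,0,0,0,0,0,0,-2,0,0,0,0,0,0,-2,0,0,0,0,0,0,-2,0,0,0,0,0,0,-2,0,0,0,0,0,0,-2,0,0,0,0,0,0,0,0,0,0,0])

```text
time: 9.7
eef_pos: [0.5424, -0.0622, 0.0752]
tcp_rot: [1.0, 0.001, -0.0, 0.0]
contact_force: [-3.0, -1.7, 4.6]
opening: -0.0
finger_force: 2.0
```

Call:
move_arm(plan=[0,0,-1,0,0,0,0,0,0,-1,0,0,0,0,0,0,0,0,0,0,0])

```text
time: 10.0
eef_pos: [0.5424, -0.0622, 0.0744]
tcp_rot: [1.0, 0.001, -0.0, 0.0]
contact_force: [-5.9, -0.0, 10.6]
opening: -0.001
finger_force: 5.2
```

It bottomed out where expected. I'll hold a second, release, and go over to the hold key.

Call:
move_arm(plan=[0,0,0,0,0,0,0,0,0,0,0,0,0,0,0,0,0,0,0,0,0,0,0,0,0,0,0,0,0,0,0,0,0,0,0,0,0,0,0,0,0,0,0,0,0,0,0,0,0,0,0,0,0,0,0,0,0,0,0,0,0,0,0,0,0,0,0,0,0,0])

```text
time: 11.0
eef_pos: [0.5425, -0.0622, 0.0745]
tcp_rot: [1.0, 0.001, -0.0, 0.0]
contact_force: [-5.3, -0.3, 11.1]
opening: 0.004
finger_force: 5.0
```

Call:
move_arm(plan=[0,0,12,0,0,0,0,0,0,30,0,0,0,0,0,0,0,0,0,0,0,0,36,0,0,0,0,0,0,36,0,0,0,0,0,0,35,0,0,0,0,0,0,35,0,0,0,0,0,0,0,0,0,0,0,0,0,0,0,0,0,0,0])

```text
time: 11.9
eef_pos: [0.5422, 0.0807, 0.1142]
tcp_rot: [1.0, 0.002, -0.0, 0.0]
contact_force: [-0.4, -0.1, -0.0]
opening: 0.003
finger_force: 0.0
```

Run:
```python
from h import *
w=shot('wrist'); s=ctrl.get_state();print(s['eef_pos'],s['contact_force'],s['time'])
cv2.imwrite('pics/m8.png',cv2.resize(w['color'][120:320,160:460],None,fx=2,fy=2)[:,:,::-1])
print(proj(w,(.5417,.0796,.113)))
```

```text
[0.54231963 0.07992491 0.11432027] [ 0.7374839  -0.34248444  0.06911077] 11.95
[283.74737019 247.56881253]
```

View pics/m8.png

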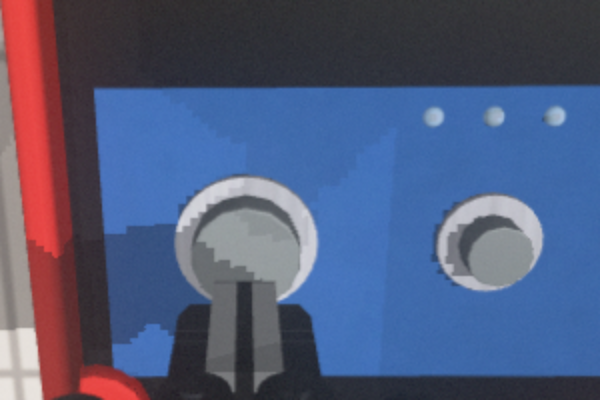

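The hold key is centred at (283,247), matching the prediction. I'll press it.

Call:
move_arm(plan=[0,0,-14,0,0,0,0,0,0,-12,0,0,0,0,0,0,-4,0,0,0,0,0,0,-2,0,0,0,0,0,0,-2,0,0,0,0,0,0,-2,0,0,0,0,0,0,-2,0,0,0,0,0,0,-2,0,0,0,0,0,0,-1,0,0,0,0,0,0,-1,0,0,0,0,0,0,0,0,0,0,0,0,0,0,0,0,0,0])

```text
time: 13.15
eef_pos: [0.5428, 0.0799, 0.0745]
tcp_rot: [1.0, 0.001, 0.0, 0.0]
contact_force: [-4.3, -1.4, 8.8]
opening: -0.0
finger_force: 4.3
```

Bottomed out at 0.0745, as predicted. I'll press slightly more, then lift clear.

Call:
move_arm(plan=[0,0,-1,0,0,0,0,0,0,0,0,0,0,0,0,0,13,0,0,0,0,0,0,40,0,0,0,0,0,0,45,0,0,0,0,0,0,45,0,0,0,0,0,0,0,0,0,0,0,0,0,0,0,0,0,0,0,0,0,0,0,0,0])

```text
time: 14.05
eef_pos: [0.5416, 0.0802, 0.2134]
tcp_rot: [1.0, 0.001, -0.001, -0.0]
contact_force: [-1.0, -0.0, 0.6]
opening: -0.001
finger_force: 0.0
```

Run:
```python
from h import *
w=shot('wrist'); s=ctrl.get_state();print(s['eef_pos'],s['contact_force'],s['time'])
img=w['color'];f=lambda P:proj(w,P)
# hold key cap centre vs height: bright cap disc inside ring
p=f((.5417,.0796,.106)).round().astype(int); print('hold in',f((.5417,.0796,.106)),'out',f((.5417,.0796,.113)))
a=cv2.resize(img[p[1]-40:p[1]+40,p[0]-40:p[0]+40],(400,400),interpolation=3)
q=f((.5434,-.1383,.108)).round().astype(int); print(q)
b=cv2.resize(img[max(q[1]-40,0):q[1]+40,q[0]-40:q[0]+40],(400,400),interpolation=3)
cv2.imwrite('pics/m9.png',np.hstack([a,b])[:,:,::-1])
```

```text
[0.54132299 0.0802038  0.2127826 ] [-0.15770486 -0.17362739  0.01424807] 14.1
hold in [282.4360171  192.07683964] out [282.45679011 194.48797394]
[557 191]
```

View pics/m9.png

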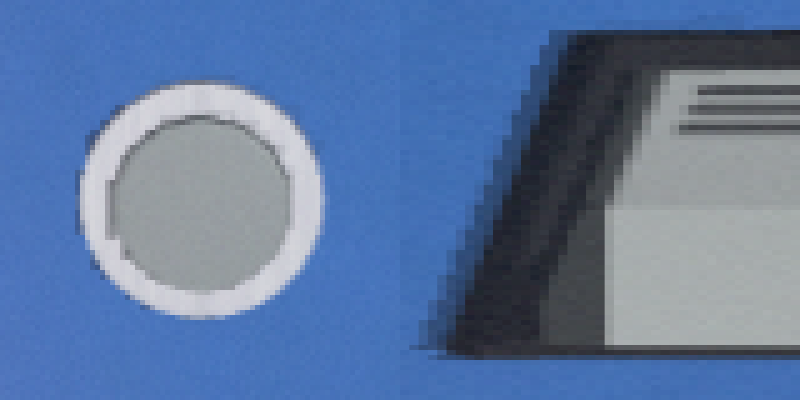

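The hold key is latched in, with its cap nearly flush in the ring. The rocker is still on, and nothing is touching the arm.

```bash
python3 -c "
from h import *
print(order.sign_off())"
```

```text
the job is handed in; nothing more can be done
None
```

The job is handed in: I switched the rocker on, held the zero key down for about 1.3 s and released it, then latched the peak-hold key in. It took about 14 s; the sign-off returned no verdict.

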